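# Latch the specimen case

### The job

Shut the blue specimen case with its draw latch: lift the wire loop by its black tab over the brass keeper on the sliding lid so that it hooks behind the keeper, draw it back snug against the keeper without yanking, then press the red lever gently down past centre until it lies flat and holds the lid drawn shut. Do not lean on the lid, do not slam or force the lever, leave the other things where they are, and let go at the end.

Things in the scene. Friction and masses are not known exactly. Their poses are not given: they have to be found in the camera images.
- case: Blue specimen case fixed to the desk, 180 (its x) x 320 (its y) x 80 mm high; origin at the centre of its underside, z up. The -y half of its top is a fixed deck with the latch, the +y half a clear lid sliding along y; both surfaces are 80 mm above the desk. The latch works in the case's y-z plane at x = 0; all its pivots turn about the case's x.
- lid (a joint): Lid slide, m: 0 fully shut, growing toward the case's +y. At rest the rubber seal holds it 9 mm open (0.009); it springs back there with about 16 N per mm. The closed latch draws it to about 0.001 to 0.007.
- hinge (a point): The lever's pivot axis (along the case's x), at y = -30, z = 94 mm in the case's frame. Axes as the case's.
- lever (a joint): Lever angle, rad: 0 flat, pointing to the case's -y (latched); pi/2 upright; starts at 2.2 to 2.5, thrown over toward the keeper (stop at 2.55). Stiff pivot (0.04 Nm). With the bar just touching the keeper's face it stands at 1.2 to 1.5; from there pressing takes about 3 to 8 N at the pad until it goes over centre at 0.2 to 0.35 and drops on a soft rubber stop (5 N per mm).
- lever_pad (a point): Pressing pad on the red lever (plate 22 mm wide, 4 mm thick, 74 mm long from the pivot, 5 mm ridge across its end). Pad: 62 mm from the pivot along the lever and 5 mm out, on the face that is on top when flat and faces the keeper (+y) when upright. Site -y points along the lever to its end, z out of that face. Flat, the pad is 99 mm above the desk.
- loop_bar (a point): Middle of the wire loop's cross bar (5 mm thick, 34 mm along x). Side wires at x = +-17 mm run 75 mm from the bar to a pin on the lever, 14 mm from the hinge, 0.14 rad off the lever's line (below when flat). Site y points along the loop from pin to bar, z to its upper side. Stiff pivot (0.024 Nm), stays where left. At lid level the bar reaches at most 83 mm in y from the hinge.
- loop: The wire loop with its tab, as one part; origin on its pin, axes as at loop_bar. Moving it about by the tab takes some 3 to 8 N against the pivots' friction; the keeper feels far stiffer (the lid's seal).
- loop_tab (a point): Grip point on the black finger tab, a plate 12 mm wide (along the case's x: pinch across this), 5 mm thick, standing up just beyond the bar; 10 mm below the tab's upper end. From the bar it is 14 mm along the loop's y and 23 mm along its z. Pinched across x, the loop can pivot between the fingers about x.
- keeper (a point): Nominal keeper place, moving with the lid: foot of the brass keeper's far (+y) face, at the lid's surface; axes as the case's. Block 24 mm wide, 8 mm thick, 14.5 mm high; a lip 10.5 to 14.5 mm up overhangs 4 mm to +y. It is set in slots: the true face may be 2 mm off along y either way, so feel for it. Hooked, the bar's middle is 2.5 mm beyond the true face, 2.5 to 8 mm above the lid.
- sample_tray: Cardboard tray 160 x 200 x 35 mm with one divider, holding two rocks; leave alone.
- ore: Brown rock, about 55 mm, in the tray; leave alone.
- quartz: Pale rock, about 50 mm, in the tray; leave alone.
- rock_hammer: Hammer lying on the desk; leave alone.
- brush: Brush lying on the desk beyond the case (+x side); leave alone.
- rinse_bottle: White bottle 60 x 150 mm with blue cap; leave alone.
- crystal: Small violet rock, 30 mm, on the case's deck near its +x edge; leave alone.
- basalt: Dark rock, about 85 mm; leave alone.

How it is judged:
On the way:
1. by the loop itself, with nothing yet pressing the lever, the bar is drawn snug against the keeper, behind it and under its lip (y of loop_bar in the frame of keeper between -0.003 and 0.0075 m and z of loop_bar in the frame of keeper between -0.003 and 0.0105 m and value of joint lever above 0.9 rad and contact force between loop and lid above 1 N and contact force between the fingers and lever_c0 below 0.5 N and contact force between the fingers and lever_c1 below 0.5 N), for 0.1 s.
At the end, for the whole second after the job is handed in: The bar is hooked behind the keeper under its lip (its middle from 3 mm before to 7.5 mm beyond the nominal face along y, and less than 10.5 mm above the lid), the lever lies flat (under 0.08 rad) and still, and the lid is held drawn to less than 7.3 mm (y of loop_bar in the frame of keeper between -0.003 and 0.0075 m and z of loop_bar in the frame of keeper between -0.003 and 0.0105 m and value of joint lever below 0.08 rad and value of joint lid below 0.0073 m and velocity of joint lever between -0.05 and 0.05 rad/s); the robot touches nothing.
It fails at once if the hand drives the loop against keeper or lid with more than 25 N (contact force between the fingers and loop above 1 N and contact force between loop and lid above 25 N).
It fails at once if the lever is pressed with more than 25 N (contact force between the fingers and lever_c0 above 25 N or contact force between the fingers and lever_c1 above 25 N).
It fails at once if the robot presses on the lid or keeper with more than 15 N (contact force between the fingers and lid above 15 N).
It fails at once if a bystander is moved by more than 15 mm (distance of any of sample_tray, ore, quartz, rock_hammer, brush, rinse_bottle, crystal, basalt from where it was at the start of the episode above 0.015 m).
It also fails if it takes over 51 s, if anything falls off the work surface, if the arm or the gripper's body presses on something with over 40 N, if the wrist force passes 120 N, or if a joint passes its speed limit or range.

### The arm

A 6-joint arm with a two-finger parallel gripper is mounted at the origin on the work surface. World frame = base frame: x ahead of the robot, y to its left, z up, the work surface at z = 0. Lengths are in m, angles in rad, forces in N, time in s.
With the tool pointing down it reaches from about 0.25 to 0.725 m from the base axis. Payload 4 kg.
Tool frame: the origin (TCP) lies at the very end of the fingers, on their centre line; the grasp point (between the pads) lies 19 mm behind it; z points along the fingers, y is the direction in which the jaws open and shut (so a half turn about z gives the same grasp; the last joint's range is limited). The gripper opens to 85 mm and grips with 20 to 120 N. Pads are 22 mm wide; open, the fingers measure 114 mm over their backs; the gripper's body (76 mm by 85 mm) begins 54 mm behind the grasp point. The pads swing forward as they close: fully open they stand 13 mm farther back than shut.
Start: joints at [-1.263, 0.241, 0.005, 1.335, 0, 1.571], TCP at [0.151, -0.477, 0.231] pointing down, gripper open.
Joint ranges: [-2.72, 2.72], [-1.05, 1.87], [-1.09, 1.28], [-1.99, 2.15], [-1.42, 1.44], [-3.14, 3.14]. Speed limits (rad/s): [2.79, 2.79, 3.14, 3.14, 3.14, 3.14].

### API

Orientations are given as a unit quaternion [x, y, z, w].
In Python, from workcell import bot gives the robot as it stands.
- The arm moves only by the shell command python3 -m crank 'ROWS'. ROWS is JSON, a list that holds one entry, the list of rows, each a list of 5 numbers: the shift along the tool's x, y, z in mm, then the turn about the tool's z in degrees, then the closure in counts, from 0 (fully open) to 255 (shut). In form: [[[tx, ty, tz, turn, grip], ...]]. A call has 1 to 12 rows; each row shifts and turns the pose as measured when the row begins, along the tool's axes as they then stand; what a row does not reach is not made up. A row lasts 1/8 s, in which the tool goes at most 62.5 mm and 10.7 degrees, less where a joint would pass 70% of its speed; a pose out of reach is approached as far as the arm can. A call is refused whole if a number of a shift passes 62.5 or a number of a turn 10.7, either way. A call with a gripper value outside its range is refused whole. The fingers move at their own pace and stop on an object; the grip force is fixed at half the most. Time passes only in rows, so rows that do not move let the fingers close. It gives the time, the measured TCP pose, the force and the opening at its end, in the units of the state.
- bot.get_obs(): the state, without advancing time (a new reading comes with each control period).
- bot.camera(name): name is "scene" or "side" or "wrist"; returns a dict with "img" (420x560x3 uint8, blue, green, red), "depth" (420x560 float32, m along the optical axis (not along the pixel's ray), 0 where there is no reading), "fx", "fy", "cx", "cy" (pixels), "R" (3x3) and "t" (3): a world point X has camera coordinates R X + t; the wrist camera has in their place "T_tool_cam" (4x4, takes a point from camera to tool coordinates, whose origin is the TCP and whose axes are the flange's). Camera axes: x right, y down, z forward; pixel columns grow to the right and rows downward; lengths in m; the calibration is good to about 2 mm. The wrist camera is an equidistant fisheye: a pixel r from the principal point sees the ray r / f radians off the axis. A picture is of the moment at which its call begins: read the wrist's pose just before it.
- bot.job_done(): hands the job in, once; it reports no verdict.
The state is a dict: "clock": time; "joint_pos": joint angles; "joint_vel": joint speeds; "tau": joint torques, N m; "eef_pos": TCP position; "tool_rot": TCP orientation; "ft_force": force on the tool from outside, world axes, zero at the start; "ft_torque": the same for the moment, N m; "grip_width": finger opening in m.
Only numpy, scipy, OpenCV 4.12 (cv2) and the standard library are available. Lean on these libraries where they do the work, as an engineer would, in place of code of your own. Each camera call takes 0.05 s, during which the arm holds its last target.

## Working session

There is one attempt and no reset: what is moved stays moved. The work goes in short steps, Python scripts to look and compute and a shell command to move; the robot and the scene stay as the last step left them, time stands still between calls to the robot, and variables do not carry over. Pictures are saved under pics/ and viewed, and the job is handed in when it is done.

```bash
ls; mkdir -p pics
cat > h.py <<'E'
import numpy as np,cv2
from workcell import bot
from scipy.spatial.transform import Rotation as Rn
def shot(n,f):
    o=bot.get_obs(); c=bot.camera(n); cv2.imwrite('pics/'+f,c['img']); np.savez('pics/'+f[:-4]+'.npz',pos=o['eef_pos'],q=o['tool_rot'],**c); return o,c
E
python3 - <<'E'
from h import *
o=bot.get_obs();print(o)
for n in ['scene','side','wrist']:
    o,c=shot(n,n+'0.png'); print(n,c['fx'],c['cx'],c['cy'],c.get('R'),c.get('t'),c.get('T_tool_cam'))
E
```

```text
pics
{'clock': 0.0, 'joint_pos': array([-1.26298158e+00,  2.41425853e-01,  3.73860250e-03,  1.33519350e+00,
       -8.26444612e-06,  1.57081520e+00]), 'joint_vel': array([-0.00159627,  0.00056971, -0.00045706, -0.00097142, -0.00233953,
       -0.00055311]), 'tau': array([ 1.12432721e-03, -3.72315645e+01,  2.52410477e+01,  1.70006684e-02,
        2.88040937e-04,  9.49187267e-06]), 'eef_pos': array([ 0.15129729, -0.47590609,  0.23041201]), 'tool_rot': array([ 9.88180530e-01,  1.53291078e-01, -1.63864797e-04, -1.02925834e-03]), 'ft_force': array([ 1.02612405, -0.18154274, -0.03469211]), 'ft_torque': array([-0.04374716,  0.00358036,  0.00365866]), 'grip_width': 0.08519167918387954}
scene 389.00553877017796 279.0576078744268 204.58404600238663 [[ 0.77948959  0.62639466 -0.0050705 ]
 [ 0.39871366 -0.50237244 -0.76723487]
 [-0.48313911  0.59602991 -0.64134619]] [-0.43936855 -0.12285597  1.54950301] None
side 414.1150667928476 279.81805017806096 211.5119030058807 [[-0.81659862 -0.57685382 -0.02015842]
 [-0.28885628  0.43864472 -0.85097171]
 [ 0.49972867 -0.68907944 -0.52482453]] [0.46212634 0.21626477 1.04652146] None
wrist 325.19226210127806 278.4040086756409 205.03225276944627 None None [[ 1.83892421e-03 -9.61760680e-01 -2.73885036e-01  6.99482905e-02]
 [ 9.99998257e-01  1.85698106e-03  1.93327960e-04 -5.11216943e-04]
 [ 3.22664094e-04 -2.73884914e-01  9.61762419e-01 -1.43109250e-01]
 [ 0.00000000e+00  0.00000000e+00  0.00000000e+00  1.00000000e+00]]
```

View pics/scene0.png

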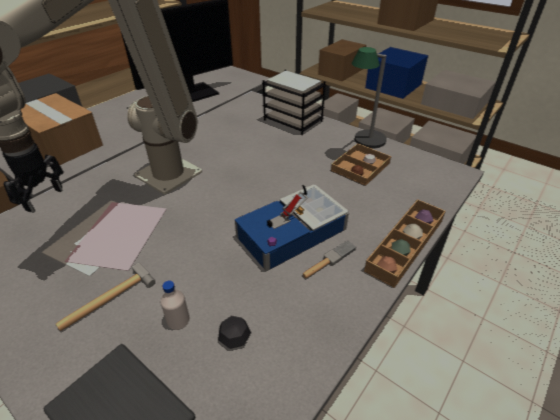

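View pics/side0.png

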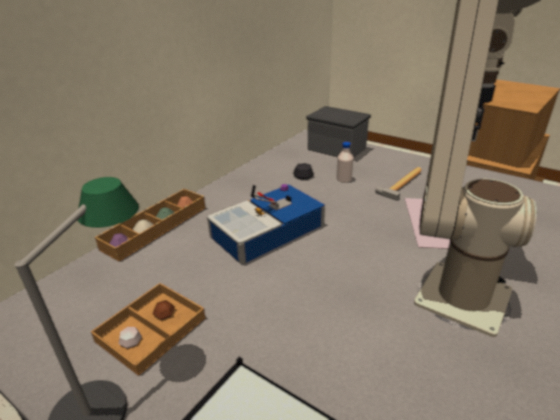

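View pics/wrist0.png

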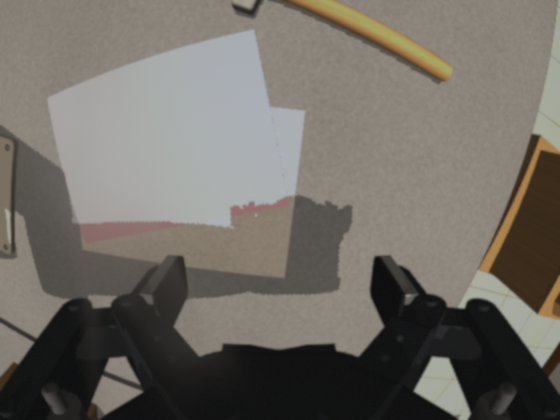

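The scene view shows the case at about (292,225), with the red lever at (292,207) and the tab at (305,190). In the side view it is at (265,222), with the tab at (253,191). I'll find the case corners next.

```bash
cat >> h.py <<'E'
def load(f):
    return dict(np.load('pics/'+f))
def back(c,u,v,d):
    p=np.array([(u-c['cx'])/c['fx']*d,(v-c['cy'])/c['fy']*d,d]); return c['R'].T@(p-c['t'])
def onz(c,u,v,z):
    r=c['R'].T@np.array([(u-c['cx'])/c['fx'],(v-c['cy'])/c['fy'],1.]); o=-c['R'].T@c['t']
    return o+r*(z-o[2])/r[2]
E
python3 - <<'E'
from h import *
a=load('scene0.npz');b=load('side0.npz')
for n,c,(x0,x1,y0,y1) in [('scene',a,(225,365,170,275)),('side',b,(195,340,170,265))]:
    im=cv2.resize(c['img'][y0:y1,x0:x1],None,fx=5.5,fy=5.5,interpolation=cv2.INTER_CUBIC)
    cv2.imwrite('pics/'+n+'_crop.png',im)
    im=c['img'];d=c['depth']
    vv,uu=np.mgrid[y0:y1,x0:x1]; 
    P=np.array([back(c,u,v,d[v,u]) for u,v in zip(uu.ravel(),vv.ravel())])
    m=(abs(P[:,2]-.08)<.006); 
    Q=P[m][:,:2].astype(np.float32)
    print(n,m.sum(),cv2.minAreaRect(Q),np.median(P[m][:,2]))
    lo,hi=np.percentile(Q,[1,99],axis=0);print(lo,hi)
    hsv=cv2.cvtColor(im,cv2.COLOR_BGR2HSV)[y0:y1,x0:x1].reshape(-1,3)
    h=P[:,2]>.088
    for k in np.where(h)[0][::6]: print(uu.ravel()[k],vv.ravel()[k],P[k].round(3),im[vv.ravel()[k],uu.ravel()[k]]) if 0 else None
E
```

```text
scene 3478 ((0.589271068572998, 0.03680422902107239), (0.3253854513168335, 0.1841820329427719), 73.36495208740234) 0.08007067655377534
[ 0.47379922 -0.13204539] [0.70750395 0.19605482]
side 3105 ((0.5889644622802734, 0.03688111901283264), (0.3239361345767975, 0.1841166615486145), 73.25641632080078) 0.07929205403237866
[ 0.47073471 -0.11807835] [0.70463166 0.2045625 ]
```

View pics/scene_crop.png

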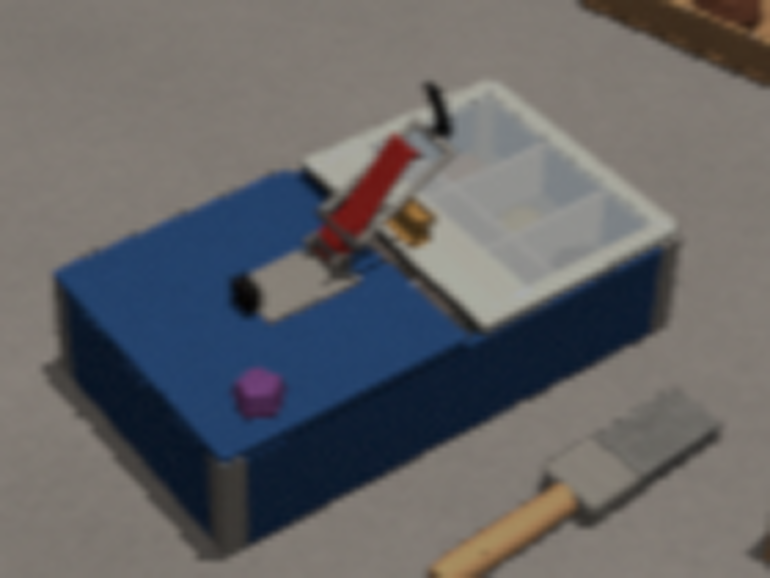

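View pics/side_crop.png

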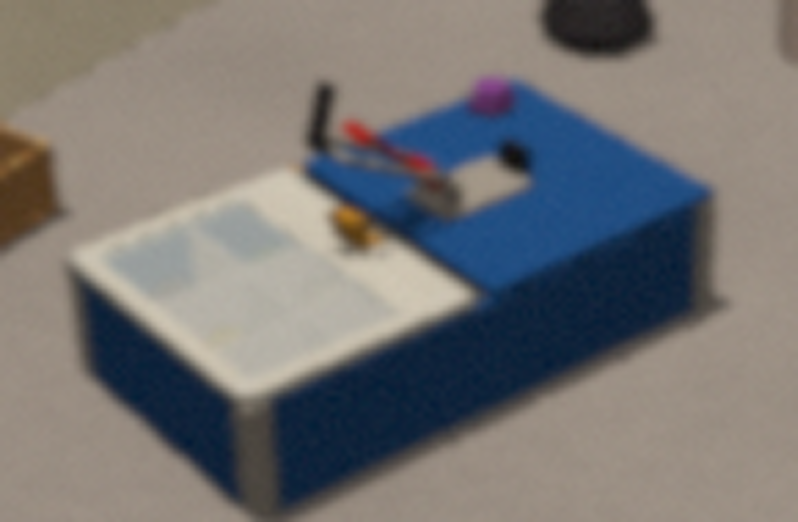

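The case frame is at about (0.589, 0.037), yaw −16.7°, and both views put the top at 80 mm. I'll turn the tool so its x matches case +y and its y matches case +x, then bring the wrist camera over the latch.

```bash
python3 -m crank '[[[0,0,-14,-10.6,0],[0,0,-14,-10.6,0],[0,0,-14,-10.6,0],[0,0,-14,-10.6,0],[0,0,-14,-10.6,0],[0,0,0,-2.7,0],[0,0,0,0,0]]]'
```

```text
clock: 1.02
eef_pos: [0.1508, -0.4745, 0.2998]
tool_rot: [0.797, 0.604, 0.001, -0.004]
ft_force: [-0.2, -0.3, 0.8]
grip_width: 0.0849
```

```bash
python3 -m crank '[[[50,22,0,0.9,0],[54,24,0,0,0],[54,24,0,0,0],[54,24,0,0,0],[54,24,0,0,0],[54,24,0,0,0],[54,24,0,0,0],[54,24,0,0,0],[54,24,0,0,0],[54,24,0,0,0],[54,24,0,0,0],[0,0,0,0,0]]]'
python3 - <<'E'
from h import *
o=bot.get_obs();C=np.array([.589,.0368]);a=np.deg2rad(-16.7);x=np.array([np.cos(a),np.sin(a)]);y=np.array([-x[1],x[0]])
d=o['eef_pos'][:2]-C;print(d@x,d@y,np.rad2deg(2*np.arctan2(o['tool_rot'][1],o['tool_rot'][0])))
shot('wrist','w1.png')
E
```

```text
clock: 2.52
eef_pos: [0.5849, 0.0287, 0.2963]
tool_rot: [0.807, 0.591, -0.0, -0.006]
ft_force: [-0.1, -0.6, -1.0]
grip_width: 0.0854
-0.0015743523383429533 -0.00889664260395128 72.45396234376774
```

View pics/w1.png

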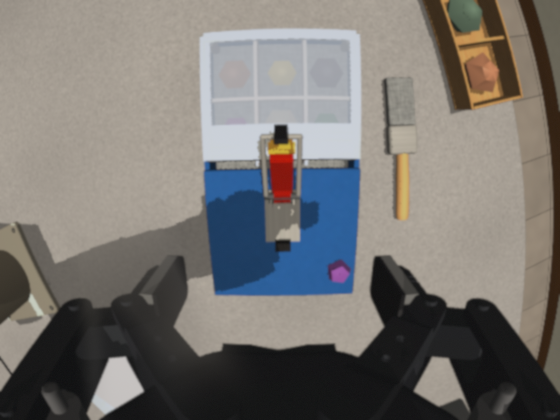

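The wrist view shows the latch down the centre: tab (281,132), bar (281,136), red lever (282,175), keeper (282,148), plus the deck and lid corners. I'll take a second view farther along +y and lower.

```bash
python3 -m crank '[[[45,0,15,0,0],[45,0,15,0,0],[0,0,0,0,0]]]'
python3 - <<'E'
from h import *
shot('wrist','w2.png')
for f in ['w1','w2']:
    c=load(f+'.npz')['img']; cr=c[80:320,190:380] if f=='w1' else c[130:400,190:380]
    cv2.imwrite('pics/'+f+'c.png',cv2.resize(cr,None,fx=2.2,fy=2.2,interpolation=cv2.INTER_CUBIC))
E
```

```text
clock: 2.95
eef_pos: [0.6102, 0.1111, 0.267]
tool_rot: [0.809, 0.587, -0.001, -0.005]
ft_force: [-0.9, -1.4, -0.8]
grip_width: 0.0856
```

View pics/w2.png

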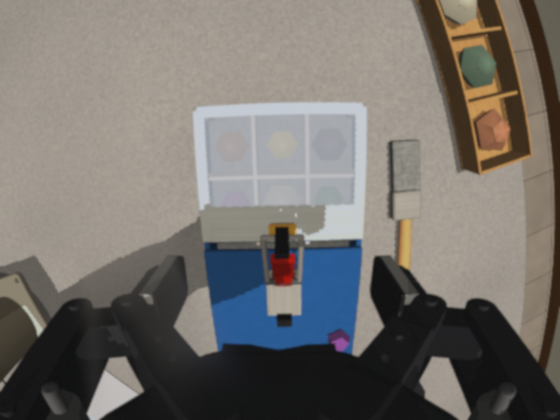

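View pics/w1c.png

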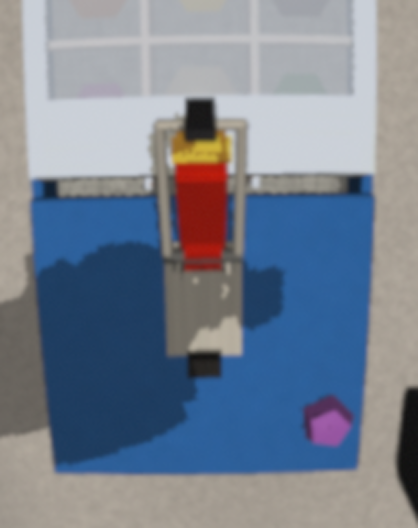

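View pics/w2c.png

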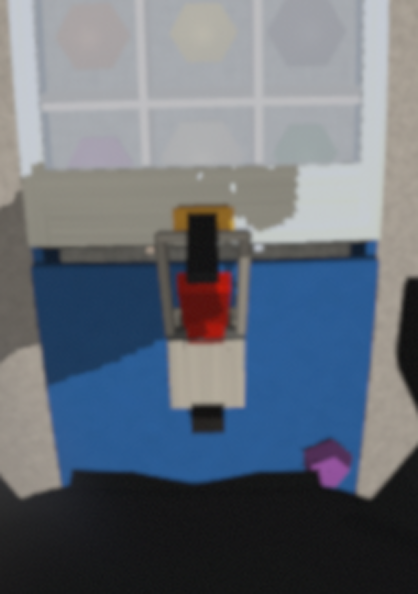

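```bash
cat >> h.py <<'E'
def wray(c,u,v):
    x=(u-c['cx'])/c['fx'];y=(v-c['cy'])/c['fy'];r=np.hypot(x,y)
    d=np.array([x/r*np.sin(r),y/r*np.sin(r),np.cos(r)])
    R=Rn.from_quat(c['q']).as_matrix();T=c['T_tool_cam']
    return R@T[:3,3]+R@np.zeros(3)+c['pos'], R@T[:3,:3]@d
def wz(c,u,v,z):
    o,d=wray(c,u,v); return o+d*(z-o[2])/d[2]
def tri(*rays):
    A=np.zeros((3,3));b=np.zeros(3)
    for o,d in rays:
        P=np.eye(3)-np.outer(d,d)/(d@d);A+=P;b+=P@o
    X=np.linalg.solve(A,b);return X,[np.linalg.norm(np.cross(X-o,d/np.linalg.norm(d))) for o,d in rays]
E
python3 - <<'E'
from h import *
a=load('w1.npz');b=load('w2.npz')
pa=lambda u,v:(190+u/2.2,80+v/2.2); pb=lambda u,v:(190+u/2.2,130+v/2.2)
for n,p in dict(dnl=(55,472),dnr=(357,469),dfl=(33,201),dfr=(373,196),lnl=(30,180),lnr=(373,178)).items(): print('w1',n,wz(a,*pa(*p),.08).round(4))
for n,p in dict(dfl=(33,263),dfr=(377,259),lnl=(22,246),lnr=(380,243)).items(): print('w2',n,wz(b,*pb(*p),.08).round(4))
print('w1 lid far',wz(a,200,31,.08).round(4),wz(a,360,31,.08).round(4)); print('w2 lid far',wz(b,194,107,.08).round(4),wz(b,366,104,.08).round(4))
for n,p,q in [('bar',(201,123),(203,235)),('tabtop',(201,138),(201,283)),('tabbot',(200,98),(203,213)),('barL',(155,124),(158,236)),('barR',(245,122),(250,234)),('leverend',(201,165),(204,273)),('strap end',(203,375),(208,431))]:
    X,e=tri(wray(a,*pa(*p)),wray(b,*pb(*q)));print(n,X.round(4),np.round(e,4))
E
```

```text
w1 dnl [ 0.459  -0.0906  0.08  ]
w1 dnr [ 0.6298 -0.1416  0.08  ]
w1 dfl [0.5058 0.0631 0.08  ]
w1 dfr [0.6749 0.0132 0.08  ]
w1 lnl [0.5081 0.0739 0.08  ]
w1 lnr [0.6773 0.0223 0.08  ]
w2 dfl [0.5066 0.0654 0.08  ]
w2 dfr [0.6749 0.0138 0.08  ]
w2 lnl [0.5047 0.0758 0.08  ]
w2 lnr [0.6784 0.0219 0.08  ]
w1 lid far [0.5507 0.2185 0.08  ] [0.7208 0.1649 0.08  ]
w2 lid far [0.5512 0.2155 0.08  ] [0.7197 0.1643 0.08  ]
bar [0.6019 0.0779 0.1438] [0.0001 0.0001]
tabtop [0.6005 0.075  0.1822] [0.0003 0.0003]
tabbot [0.6048 0.088  0.1469] [0.0003 0.0003]
barL [0.5841 0.0831 0.1438] [0.0005 0.0005]
barR [0.6196 0.073  0.1446] [0.0004 0.0004]
leverend [0.5967 0.0609 0.1413] [0.0002 0.0002]
strap end [ 0.564  -0.0482  0.0975] [0.0005 0.0005]
```

```bash
cat >> h.py <<'E'
C=np.array([.5903,.0378,0]);_a=np.deg2rad(-16.6)
RC=np.array([[np.cos(_a),-np.sin(_a),0],[np.sin(_a),np.cos(_a),0],[0,0,1]])
def case(X): return 1000*(RC.T@(np.asarray(X)-C))
E
python3 - <<'E'
from h import *
from scipy.optimize import fsolve
D=dict(bar=[0.6019,0.0779,0.1438],tabtop=[0.6005,0.075,0.1822],tabbot=[0.6048,0.088,0.1469],leverend=[0.5967,0.0609,0.1413],strap=[.564,-.0482,.0975])
for k,v in D.items(): print(k,case(v).round(1))
y,z=case(D['bar'])[1:]
for s in (1,-1):
  def f(p):
    t,ph=p; return [-30-14*np.cos(t-.14)+75*np.cos(ph)-y, 94+14*np.sin(t-.14)+75*np.sin(ph)-z]
  t,ph=fsolve(f,[2.3,.5]) ; print(t,ph,f((t,ph)))
for t in (2.2,2.3,2.4,2.5): print(t,(-30-74*np.cos(t),94+74*np.sin(t)),(-30-14*np.cos(t-.14),94+14*np.sin(t-.14)))
# keeper far edge in w2/w1
a=load('w1.npz');b=load('w2.npz')
for u,v in [(203,205)]: print('keeper top far edge w2',case(wz(b,190+u/2.2,130+v/2.2,.0945)))
for u,v in [(173,206),(233,206)]: print(case(wz(b,190+u/2.2,130+v/2.2,.0945)))
E
```

```text
bar [ -0.3  41.7 143.8]
tabtop [ -0.9  38.6 182.2]
tabbot [ -0.4  52.3 146.9]
leverend [ -0.5  24.  141.3]
strap [ -0.6 -89.9  97.5]
2.2212202049182395 0.5248998419901273 [np.float64(7.105427357601002e-15), np.float64(0.0)]
2.2212202049182395 0.5248998419901273 [np.float64(7.105427357601002e-15), np.float64(0.0)]
2.2 (np.float64(13.549082676895594), np.float64(153.82873388264966)) (np.float64(-23.42107640781357), np.float64(106.35790291142364))
2.3 (np.float64(19.304425574706983), np.float64(149.1821857010773)) (np.float64(-22.220211952491425), np.float64(105.63936845090157))
2.4 (np.float64(24.567134950052164), np.float64(143.98427536078518)) (np.float64(-21.097080567683967), np.float64(104.80453726828176))
2.5 (np.float64(29.284627550473097), np.float64(138.28693866369278)) (np.float64(-20.062904210930313), np.float64(103.86175072078247))
keeper top far edge w2 [-0.36926433 37.59079359 94.5       ]
[-14.37939286  37.37589471  94.5       ]
[13.62230428 36.79566835 94.5       ]
```

Measured values agree with the description: bar (y 41.7, z 144), pin to bar 74 mm, lever about 2.4 rad, and keeper lip edge at y≈37.4, so the face should be near 33.4. I'll go above the tab next.

```bash
cat >> h.py <<'E'
def st(tgt=None):
    o=bot.get_obs();R=Rn.from_quat(o['tool_rot']).as_matrix();p=case(o['eef_pos'])
    print('t',round(float(o['clock']),2),'tcp',p.round(1),'f(case)',(RC.T@o['ft_force']).round(1),'w',round(o['grip_width']*1000,1),'xhead',np.rad2deg(np.arctan2(R[1,0],R[0,0])).round(2),'tilt',(R[:,2]).round(3))
    if tgt is not None:
        print('tool shift mm', (R.T@RC@(np.array(tgt)-p)).round(1))
    return p
E
python3 -c "
from h import *
st([-.5,40,195]);st([-.5,40,155])"
```

```text
t 3.0 tcp [ -1.4  74.4 268.1] f(case) [-0.2 -0.5 -0.8] w 85.5 xhead 71.84 tilt [-0.007  0.006 -1.   ]
tool shift mm [-34.7   2.5  72.9]
t 3.0 tcp [ -1.4  74.4 268.1] f(case) [-0.2 -0.5 -0.8] w 85.5 xhead 71.84 tilt [-0.007  0.006 -1.   ]
tool shift mm [-34.8   2.9 112.9]
```

```bash
python3 -m crank '[[[-17,1,36,-1.5,0],[-17,1,36,0,0],[0,0,0,0,0],[0,0,0,0,0]]]'; python3 -c "
from h import *
st([-.5,39.5,155])
shot('wrist','w3.png')"
```

```text
clock: 3.5
eef_pos: [0.6012, 0.07, 0.2004]
tool_rot: [0.804, 0.594, 0.002, -0.002]
ft_force: [1.2, -0.5, 1.2]
grip_width: 0.0855
t 3.5 tcp [  1.2  34.  200.4] f(case) [ 1.2 -0.1  1.2] w 85.5 xhead 72.9 tilt [ 0.     0.006 -1.   ]
tool shift mm [ 5.2 -1.7 45.4]
```

View pics/w3.png

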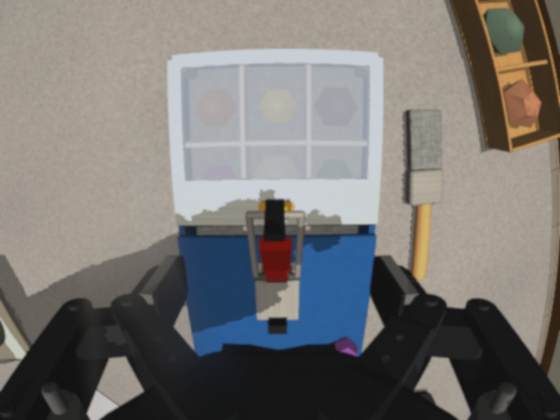

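The tab is at (275,200–237), midway between the fingers, and the bar is at row 213. I'll cross-check the position with this closer view.

Run:
```python
from h import *
c=load('w3.npz');cv2.imwrite('pics/w3c.png',cv2.resize(c['img'][180:350,220:340],None,fx=3.5,fy=3.5,interpolation=cv2.INTER_CUBIC))
a=load('w1.npz')
for n,p,q in [('bar',(281.4,135.9),(275,213)),('tabtop',(281.4,142.7),(275,238)),('tabbot',(281,124.5),(275,200))]:
    X,e=tri(wray(a,*p),wray(c,*q));print(n,case(X).round(1),np.round(e,4))
```

```text
bar [ -0.6  41.7 141.6] [0.0002 0.0002]
tabtop [ -0.5  38.2 177.4] [0. 0.]
tabbot [ -0.6  52.3 148.8] [0. 0.]
```

View pics/w3c.png

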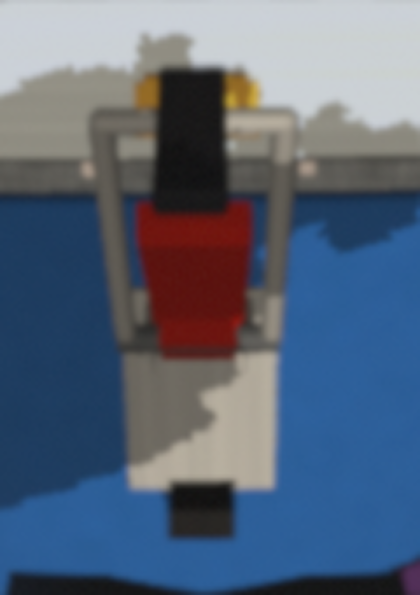

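```bash
python3 -m crank '[[[3,-1,23,-0.5,0],[3,-1,22,0,0],[0,0,0,0,0],[0,0,0,0,60]]]'; python3 -c "
from h import *
st([-.5,40,153.5])"
```

```text
clock: 4.05
eef_pos: [0.6065, 0.078, 0.1633]
tool_rot: [0.801, 0.598, 0.008, 0.001]
ft_force: [0.2, 0.7, 0.6]
grip_width: 0.0697
t 4.05 tcp [  4.   43.2 163.3] f(case) [0.  0.7 0.6] w 69.7 xhead 73.46 tilt [ 0.015  0.008 -1.   ]
tool shift mm [-3.3 -4.7  9.7]
```

```bash
python3 -m crank '[[[-3,-4.5,9,0,60],[0,0,0,0,60],[0,0,0,0,60]]]'; python3 -c "
from h import *
st([-.5,40,153.5])"
```

```text
clock: 4.42
eef_pos: [0.6025, 0.0765, 0.1563]
tool_rot: [0.801, 0.598, 0.01, 0.002]
ft_force: [0.7, 0.5, 0.4]
grip_width: 0.0655
t 4.42 tcp [  0.6  40.6 156.3] f(case) [0.5 0.7 0.4] w 65.5 xhead 73.46 tilt [ 0.019  0.008 -1.   ]
tool shift mm [-0.6 -1.1  2.8]
```

```bash
python3 -m crank '[[[-0.7,-1.6,3,0,150],[0,0,0,0,150],[0,0,0,0,150],[0,0,0,0,150]]]'; python3 -c "
from h import *
st([-.5,40,153.5]);shot('wrist','w4.png')"
```

```text
clock: 4.92
eef_pos: [0.6008, 0.0762, 0.1533]
tool_rot: [0.801, 0.598, 0.01, 0.002]
ft_force: [-0.6, -0.1, -0.1]
grip_width: 0.0354
t 4.92 tcp [ -0.9  39.8 153.3] f(case) [-0.6 -0.3 -0.1] w 35.4 xhead 73.45 tilt [ 0.019  0.008 -1.   ]
tool shift mm [ 0.2  0.4 -0.2]
```

View pics/w4.png

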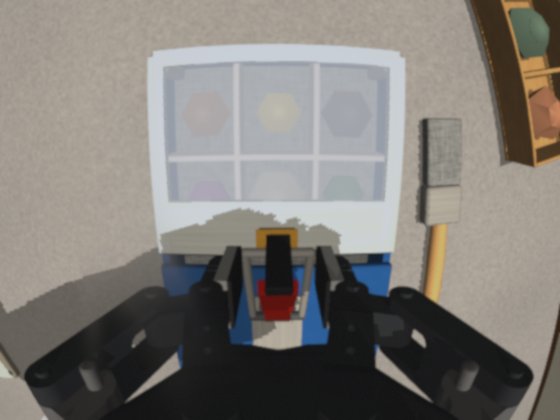

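The tab at (278,262) is centred between the pads, whose inner edges are at about 240 and 318. Closing.

```bash
python3 -m crank '[[[0,0.4,0,0,255],[0,0,0,0,255],[0,0,0,0,255],[0,0,0,0,255],[0,0,0,0,255]]]'; python3 -c "
from h import *
st();shot('wrist','w5.png')
import cv2
c=load('w5.npz');cv2.imwrite('pics/w5c.png',cv2.resize(c['img'][180:380,180:380],None,fx=2.5,fy=2.5))"
```

```text
clock: 5.6
eef_pos: [0.6008, 0.0765, 0.1533]
tool_rot: [0.801, 0.598, 0.01, 0.002]
ft_force: [0.6, -0.6, 0.5]
grip_width: 0.0105
t 5.6 tcp [ -1.   40.1 153.3] f(case) [ 0.8 -0.4  0.5] w 10.5 xhead 73.49 tilt [ 0.018  0.009 -1.   ]
```

View pics/w5c.png

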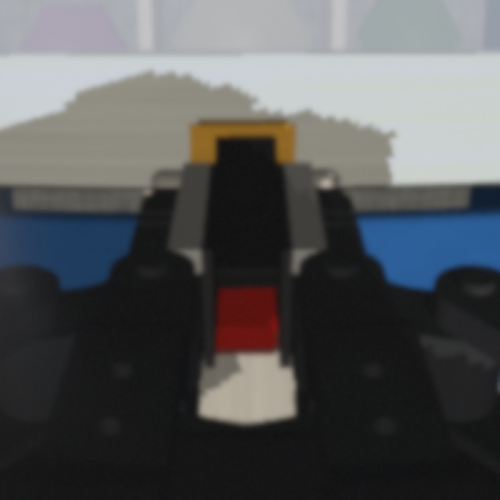

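The tab is gripped at 10.5 mm opening, and the grip point on the loop works out to (14, 26) mm, matching the drawing. Now I'll swing the loop down over the keeper on an arc about its pin.

```bash
cat >> h.py <<'E'
from scipy.optimize import least_squares
def latch(gl=(13.9,26.2),t0=(2.3,0.)):
    p=st(); o=bot.get_obs();R=RC.T@Rn.from_quat(o['tool_rot']).as_matrix(); g=(p-19*R[:,2])[1:]
    def pin(t): return np.array([-30-14*np.cos(t-.14),94+14*np.sin(t-.14)])
    def f(v):
        t,ph=v;L=75+gl[0];return pin(t)+[L*np.cos(ph)-gl[1]*np.sin(ph),L*np.sin(ph)+gl[1]*np.cos(ph)]-g
    for t0_,p0 in [(2.3,.5),(2.3,-.2),(1.4,-.2)]:
        s=least_squares(f,[t0_,p0]); t,ph=s.x
        print('  lever %.2f loop %.3f bar y %.1f z %.1f res %.2f'%(t,ph,*(pin(t)+75*np.array([np.cos(ph),np.sin(ph)])),np.linalg.norm(s.fun)))
E
python3 -m crank '[[[6.6,0,6.4,0,255],[5.9,0,7,0,255],[5.2,0,7.6,0,255],[4.4,0,8.1,0,255],[0,0,0,0,255]]]'; python3 -c "
from h import *
latch()"
```

```text
clock: 6.28
eef_pos: [0.6075, 0.0983, 0.1255]
tool_rot: [0.801, 0.598, 0.009, 0.004]
ft_force: [-1.3, -2.1, 4.3]
grip_width: 0.0104
t 6.28 tcp [ -0.8  62.9 125.5] f(case) [-0.7 -2.4  4.3] w 10.4 xhead 73.47 tilt [ 0.019  0.005 -1.   ]
  lever 2.40 loop 0.155 bar y 53.0 z 116.4 res 0.00
  lever 2.40 loop 0.155 bar y 53.0 z 116.4 res 0.00
  lever 2.40 loop 0.155 bar y 53.0 z 116.4 res 0.00
```

```bash
python3 -m crank '[[[3.5,0,8.5,0,255],[2.6,0,8.8,0,255],[1.7,0,9,0,255],[0.5,0,4,0,255],[0,0,0,0,255]]]'; python3 -c "
from h import *
latch();shot('wrist','w6.png');shot('side','s6.png')
import cv2
c=load('s6.npz');cv2.imwrite('pics/s6c.png',cv2.resize(c['img'][170:265,195:340],None,fx=5.5,fy=5.5,interpolation=cv2.INTER_CUBIC))"
```

```text
clock: 6.9
eef_pos: [0.6106, 0.1082, 0.0972]
tool_rot: [0.801, 0.598, 0.01, 0.003]
ft_force: [-1.3, -0.2, 2.6]
grip_width: 0.0106
t 6.9 tcp [-0.7 73.3 97.2] f(case) [-1.2 -0.5  2.6] w 10.6 xhead 73.48 tilt [ 0.021  0.007 -1.   ]
  lever -2.82 loop -0.016 bar y 58.8 z 90.2 res 0.00
  lever 2.67 loop -0.133 bar y 55.8 z 92.1 res 0.00
  lever 2.67 loop -0.133 bar y 55.8 z 92.1 res 0.00
```

View pics/s6c.png

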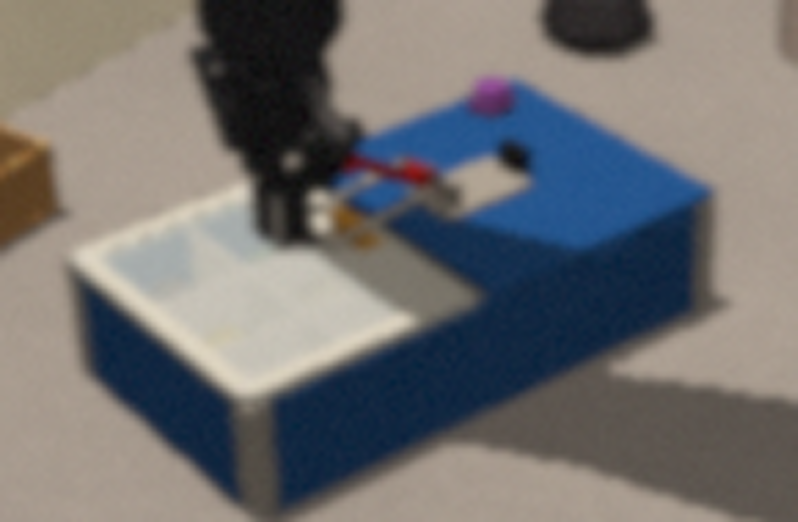

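View pics/w6.png

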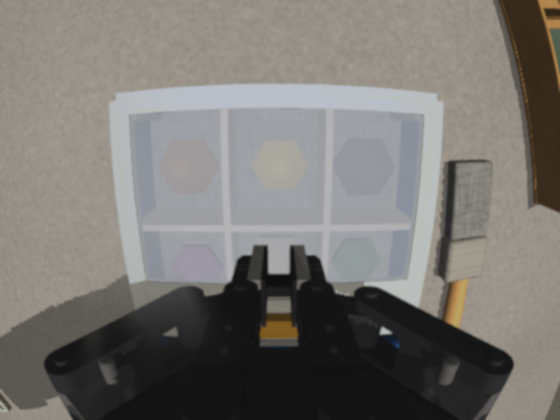

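The hand is beyond the keeper and the loop is nearly at lid level. Lowering carefully and backing off slightly.

```bash
python3 -m crank '[[[-1.5,0,4,0,255],[-1.5,0,4,0,255],[0,0,0,0,255]]]'; python3 -c "
from h import *
latch()"
```

```text
clock: 7.38
eef_pos: [0.611, 0.109, 0.0913]
tool_rot: [0.801, 0.599, 0.014, 0.001]
ft_force: [-2.8, -1.1, 4.7]
grip_width: 0.0099
t 7.38 tcp [-0.5 74.1 91.3] f(case) [-2.3 -1.8  4.7] w 9.9 xhead 73.58 tilt [ 0.024  0.015 -1.   ]
  lever -2.70 loop -0.063 bar y 58.2 z 85.0 res 0.00
  lever 2.66 loop -0.198 bar y 54.9 z 87.3 res 0.00
  lever 2.66 loop -0.198 bar y 54.9 z 87.3 res 0.00
```

```bash
python3 -m crank '[[[-4,0,1,0,255],[-4,0,0,0,255]]]'; python3 -c "
from h import *
latch()"
```

```text
clock: 7.62
eef_pos: [0.6112, 0.1089, 0.0926]
tool_rot: [0.799, 0.6, 0.021, -0.003]
ft_force: [0.3, 10.4, 5.4]
grip_width: 0.0106
t 7.62 tcp [-0.3 74.1 92.6] f(case) [-2.7 10.1  5.4] w 10.6 xhead 73.84 tilt [ 0.03   0.03  -0.999]
  lever -2.69 loop -0.048 bar y 58.2 z 86.1 res 0.00
  lever 2.63 loop -0.188 bar y 54.8 z 88.5 res 0.00
  lever 2.63 loop -0.188 bar y 54.8 z 88.5 res 0.00
```

```bash
python3 -c "
from h import *
shot('side','s7.png');shot('scene','c7.png');latch()
import cv2
c=load('s7.npz');a=cv2.resize(c['img'][165:250,215:310],None,fx=5.5,fy=5.5,interpolation=cv2.INTER_CUBIC)
c=load('c7.npz');cv2.imwrite('pics/c7c.png',cv2.resize(c['img'][150:260,235:355],None,fx=5,fy=5,interpolation=cv2.INTER_CUBIC));cv2.imwrite('pics/s7c.png',a)"
```

```text
t 7.72 tcp [-0.3 74.1 92.8] f(case) [-3.5  8.7  5.8] w 10.5 xhead 73.84 tilt [ 0.031  0.03  -0.999]
  lever -2.70 loop -0.047 bar y 58.3 z 86.3 res 0.00
  lever 2.64 loop -0.185 bar y 54.9 z 88.6 res 0.00
  lever 2.64 loop -0.185 bar y 54.9 z 88.6 res 0.00
```

View pics/s7c.png

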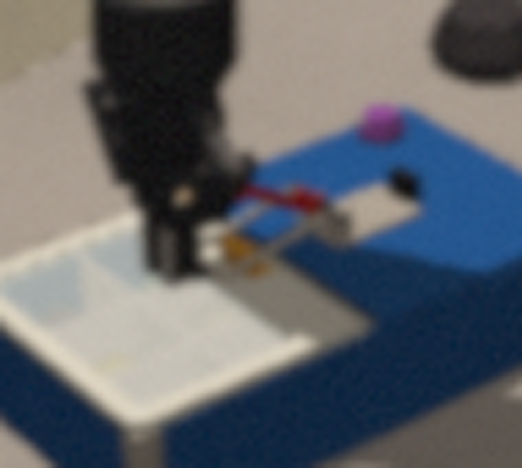

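View pics/c7c.png

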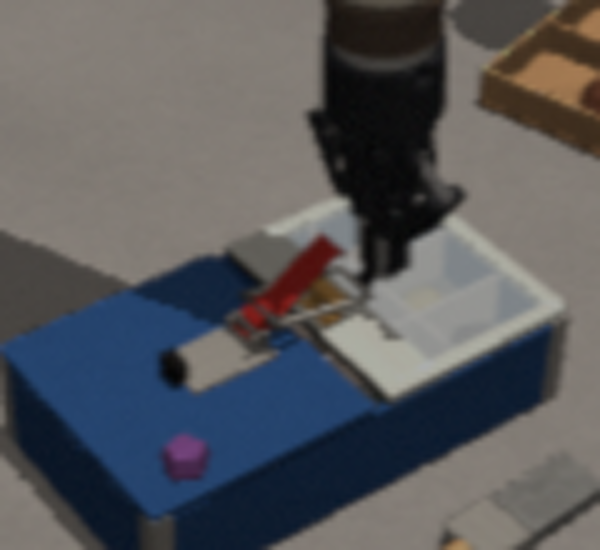

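Force is building, 10 N in +y, but the tip hasn't broken free of the pivots' friction yet. The keeper is still about 15 mm away, so I'll pull a bit more.

```bash
python3 -m crank '[[[-6,0,0,0,255]]]'; python3 -c "
from h import *
latch()"; python3 -m crank '[[[-6,0,0,0,255]]]'; python3 -c "
from h import *
latch()"
```

```text
clock: 7.85
eef_pos: [0.6112, 0.1088, 0.0942]
tool_rot: [0.798, 0.602, 0.026, -0.006]
ft_force: [-0.0, 15.8, 6.2]
grip_width: 0.0104
t 7.85 tcp [-0.3 74.  94.2] f(case) [-4.5 15.1  6.2] w 10.4 xhead 74.05 tilt [ 0.034  0.042 -0.999]
  lever -2.69 loop -0.031 bar y 58.3 z 87.4 res 0.00
  lever 2.61 loop -0.174 bar y 54.8 z 89.8 res 0.00
  lever 2.61 loop -0.174 bar y 54.8 z 89.8 res 0.00
clock: 7.98
eef_pos: [0.6111, 0.1088, 0.0957]
tool_rot: [0.797, 0.603, 0.031, -0.01]
ft_force: [0.1, 14.8, 6.3]
grip_width: 0.0104
t 7.97 tcp [-0.3 74.  95.7] f(case) [-4.1 14.2  6.3] w 10.4 xhead 74.28 tilt [ 0.038  0.053 -0.998]
  lever -2.72 loop -0.018 bar y 58.4 z 88.7 res 0.00
  lever 2.60 loop -0.158 bar y 54.9 z 91.0 res 0.00
  lever 2.60 loop -0.158 bar y 54.9 z 91.0 res 0.00
```

```bash
python3 -c "
from h import *
o=bot.get_obs();print(o['joint_pos'].round(3),o['tau'].round(1),o['ft_torque'].round(2))
c=load('c7.npz')
print(case(onz(c,309,208.6,.086)),case(onz(c,302,204,.086)),case(onz(c,300,210,.0945)))
o,c=shot('scene','c8.png')
im=c['img'][165:235,265:335];cv2.imwrite('pics/c8c.png',cv2.resize(im,None,fx=8,fy=8,interpolation=cv2.INTER_CUBIC))
o,c=shot('wrist','w8.png')
cv2.imwrite('pics/w8c.png',cv2.resize(c['img'][200:420,180:380],None,fx=2.7,fy=2.7,interpolation=cv2.INTER_CUBIC))
"
```

```text
[0.153 0.527 0.065 1.063 0.047 2.   ] [ -8.2 -45.5  21.2   0.   -3.7  -0.2] [ 2.49  0.5  -0.04]
[11.07760247 55.67871006 86.        ] [-20.17925968  51.22879021  86.        ] [ 7.79983441 21.70371147 94.5       ]
```

View pics/c8c.png

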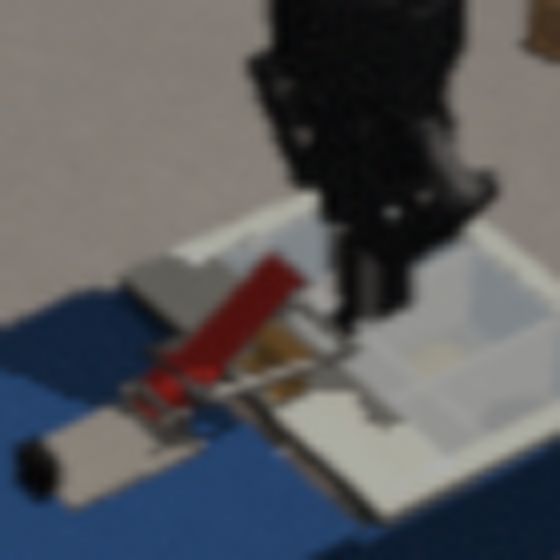

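View pics/w8c.png

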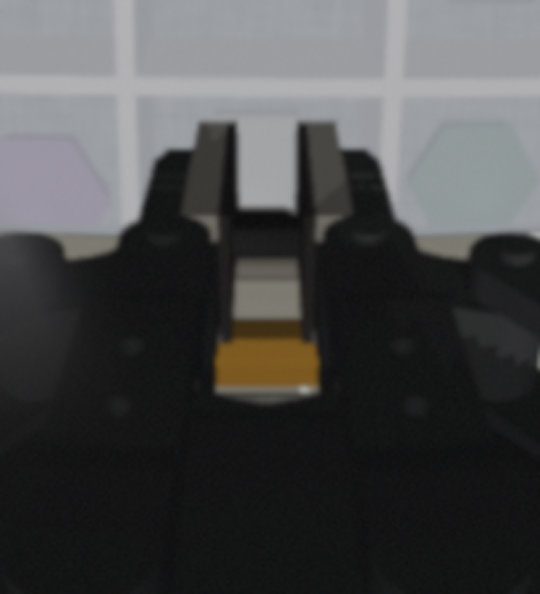

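The bar is visible around y≈53, well beyond the keeper, and nothing is blocking it. The pads hold the loop's angle stiffly, so the pin has to rise as the lever comes back. I'll pull up and back along the pin's tangent.

```bash
python3 -m crank '[[[-7,0,-5,0,255],[-7,0,-4,0,255]]]'; python3 -c "
from h import *
latch()"
```

```text
clock: 8.32
eef_pos: [0.6092, 0.1052, 0.1054]
tool_rot: [0.795, 0.606, 0.04, -0.016]
ft_force: [1.9, 7.8, -1.9]
grip_width: 0.0103
t 8.32 tcp [ -1.2  70.  105.4] f(case) [-0.4  8.1 -1.9] w 10.3 xhead 74.69 tilt [ 0.043  0.074 -0.996]
  lever -2.60 loop 0.110 bar y 57.4 z 96.8 res 0.00
  lever 2.28 loop -0.085 bar y 52.3 z 99.4 res 0.00
  lever 2.28 loop -0.085 bar y 52.3 z 99.4 res 0.00
```

```bash
python3 -m crank '[[[-7,0,0,0,255]]]'; python3 -c "
from h import *
latch()"; python3 -m crank '[[[-6,0,2,0,255]]]'; python3 -c "
from h import *
latch()"
```

```text
clock: 8.45
eef_pos: [0.6083, 0.1025, 0.1054]
tool_rot: [0.794, 0.607, 0.043, -0.019]
ft_force: [0.9, 8.4, 1.2]
grip_width: 0.0103
t 8.45 tcp [ -1.2  67.2 105.4] f(case) [-1.5  8.3  1.2] w 10.3 xhead 74.85 tilt [ 0.046  0.082 -0.996]
  lever -2.36 loop 0.144 bar y 55.4 z 96.4 res 0.00
  lever 2.03 loop -0.102 bar y 48.9 z 99.7 res 0.00
  lever 2.03 loop -0.102 bar y 48.9 z 99.7 res 0.00
clock: 8.57
eef_pos: [0.6079, 0.1004, 0.1038]
tool_rot: [0.793, 0.607, 0.046, -0.021]
ft_force: [-0.5, 8.9, 5.7]
grip_width: 0.0104
t 8.57 tcp [ -1.   65.  103.8] f(case) [-3.   8.4  5.7] w 10.4 xhead 74.98 tilt [ 0.048  0.089 -0.995]
  lever -2.15 loop 0.151 bar y 53.3 z 94.7 res 0.00
  lever 1.83 loop -0.126 bar y 46.1 z 98.5 res 0.00
  lever 1.83 loop -0.126 bar y 46.1 z 98.5 res 0.00
```

Lever is at about 1.83 and the loop moves freely. Lowering the bar to lid level while it is still beyond the lip.

```bash
python3 -m crank '[[[-1,0,6,0,255],[-1,0,6,0,255]]]'; python3 -c "
from h import *
latch()"; python3 -m crank '[[[-1,0,5,0,255]]]'; python3 -c "
from h import *
latch()"
```

```text
clock: 8.82
eef_pos: [0.6085, 0.1014, 0.0932]
tool_rot: [0.793, 0.608, 0.048, -0.022]
ft_force: [-1.4, 3.3, 5.2]
grip_width: 0.0105
t 8.82 tcp [-0.7 66.2 93.2] f(case) [-2.3  2.7  5.2] w 10.5 xhead 75.01 tilt [ 0.05   0.093 -0.994]
  lever -1.93 loop 0.047 bar y 51.6 z 85.2 res 0.00
  lever 1.83 loop -0.242 bar y 44.5 z 90.0 res 0.00
  lever 1.83 loop -0.242 bar y 44.5 z 90.0 res 0.00
clock: 8.95
eef_pos: [0.6087, 0.1018, 0.0885]
tool_rot: [0.792, 0.608, 0.049, -0.022]
ft_force: [-2.4, 3.3, 4.6]
grip_width: 0.0102
t 8.95 tcp [-0.7 66.6 88.5] f(case) [-3.2  2.5  4.6] w 10.2 xhead 75.03 tilt [ 0.051  0.095 -0.994]
  lever -1.85 loop -0.000 bar y 50.7 z 81.2 res 0.00
  lever 1.85 loop -0.292 bar y 43.7 z 86.3 res 0.00
  lever 1.85 loop -0.292 bar y 43.7 z 86.3 res 0.00
```

```bash
python3 -m crank '[[[-1,0,2.5,0,255],[-4,0,0.5,0,255]]]'; python3 -c "
from h import *
latch()"; python3 -m crank '[[[-4,0,0.5,0,255]]]'; python3 -c "
from h import *
latch()"
```

```text
clock: 9.2
eef_pos: [0.6083, 0.1004, 0.0858]
tool_rot: [0.792, 0.608, 0.052, -0.024]
ft_force: [-1.3, 7.3, 4.5]
grip_width: 0.0106
t 9.2 tcp [-0.6 65.1 85.8] f(case) [-3.4  6.6  4.5] w 10.6 xhead 75.13 tilt [ 0.053  0.102 -0.993]
  lever -1.68 loop -0.022 bar y 48.5 z 78.8 res 0.00
  lever 1.73 loop -0.322 bar y 41.5 z 84.2 res 0.00
  lever 1.73 loop -0.322 bar y 41.5 z 84.2 res 0.00
clock: 9.32
eef_pos: [0.6078, 0.0986, 0.0855]
tool_rot: [0.791, 0.609, 0.054, -0.026]
ft_force: [-0.6, 6.0, 4.1]
grip_width: 0.0104
t 9.32 tcp [-0.6 63.2 85.5] f(case) [-2.2  5.6  4.1] w 10.4 xhead 75.21 tilt [ 0.054  0.106 -0.993]
  lever -1.54 loop -0.022 bar y 46.6 z 78.4 res 0.00
  lever 1.60 loop -0.325 bar y 39.5 z 84.0 res 0.00
  lever 1.60 loop -0.325 bar y 39.5 z 84.0 res 0.00
```

```bash
for i in 1; do python3 -m crank '[[[-3.5,0,0,0,255]]]'; python3 -c "
from h import *
latch()"; done;  python3 -m crank '[[[-3.5,0,0,0,255]]]'; python3 -c "
from h import *
latch()"
```

```text
clock: 9.45
eef_pos: [0.6072, 0.097, 0.0857]
tool_rot: [0.791, 0.609, 0.055, -0.027]
ft_force: [-1.4, 5.8, 4.2]
grip_width: 0.0102
t 9.45 tcp [-0.7 61.6 85.7] f(case) [-3.   5.2  4.2] w 10.2 xhead 75.28 tilt [ 0.055  0.11  -0.992]
  lever -1.43 loop -0.019 bar y 44.9 z 78.6 res 0.00
  lever 1.47 loop -0.320 bar y 37.9 z 84.0 res 0.00
  lever 1.47 loop -0.320 bar y 37.9 z 84.0 res 0.00
clock: 9.57
eef_pos: [0.607, 0.0963, 0.086]
tool_rot: [0.79, 0.609, 0.058, -0.029]
ft_force: [0.4, 10.9, 2.3]
grip_width: 0.0105
t 9.57 tcp [-0.7 60.9 86. ] f(case) [-2.7 10.6  2.3] w 10.5 xhead 75.37 tilt [ 0.056  0.115 -0.992]
  lever -1.37 loop -0.016 bar y 44.1 z 78.8 res 0.00
  lever 1.41 loop -0.314 bar y 37.1 z 84.2 res 0.00
  lever 1.41 loop -0.314 bar y 37.1 z 84.2 res 0.00
```

```bash
python3 -m crank '[[[-3.5,0,0,0,255]]]'; python3 -c "
from h import *
latch();shot('side','s9.png');shot('scene','c9.png');st()
c=load('c9.npz');cv2.imwrite('pics/c9c.png',cv2.resize(c['img'][165:235,265:335],None,fx=8,fy=8,interpolation=cv2.INTER_CUBIC))
c=load('s9.npz');cv2.imwrite('pics/s9c.png',cv2.resize(c['img'][165:250,215:310],None,fx=5.5,fy=5.5,interpolation=cv2.INTER_CUBIC))"
```

```text
clock: 9.7
eef_pos: [0.6069, 0.0963, 0.0862]
tool_rot: [0.789, 0.61, 0.061, -0.031]
ft_force: [0.1, 10.8, 2.5]
grip_width: 0.0103
t 9.7 tcp [-0.8 60.8 86.2] f(case) [-3.  10.4  2.5] w 10.3 xhead 75.5 tilt [ 0.058  0.122 -0.991]
  lever -1.36 loop -0.014 bar y 44.0 z 79.0 res 0.00
  lever 1.39 loop -0.311 bar y 37.0 z 84.3 res 0.00
  lever 1.39 loop -0.311 bar y 37.0 z 84.3 res 0.00
t 9.8 tcp [-0.8 60.8 86.2] f(case) [-2.4  9.1  2.8] w 10.6 xhead 75.49 tilt [ 0.058  0.122 -0.991]
```

View pics/c9c.png

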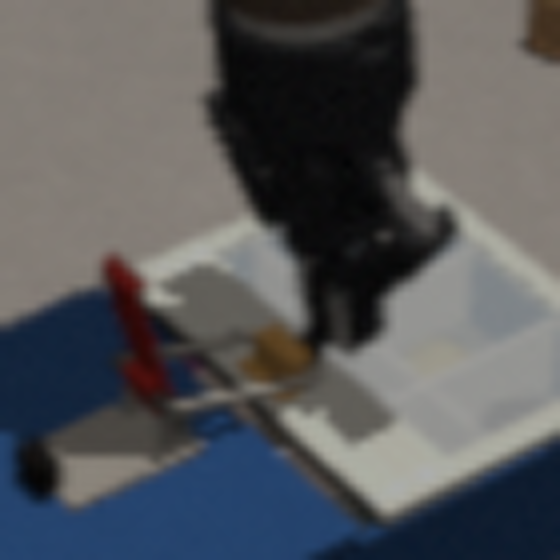

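View pics/s9c.png

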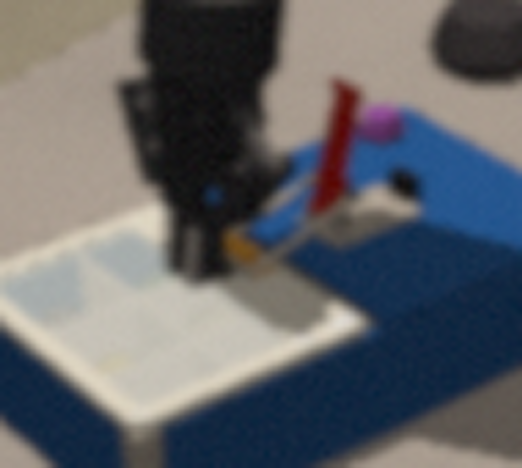

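The bar has stopped at y≈37 with the lever at about 1.39 and the pull has risen, so the face has been felt. One slightly firmer, still gentle pull will settle it snug, then hold.

```bash
python3 -m crank '[[[-5,0,0,0,255],[-4,0,0,0,255]]]'; python3 -c "
from h import *
latch()"
```

```text
clock: 10.05
eef_pos: [0.6068, 0.096, 0.0865]
tool_rot: [0.787, 0.612, 0.067, -0.036]
ft_force: [1.6, 9.4, 2.3]
grip_width: 0.0101
t 10.05 tcp [-0.8 60.4 86.5] f(case) [-1.2  9.5  2.3] w 10.1 xhead 75.86 tilt [ 0.062  0.139 -0.988]
  lever -1.32 loop -0.011 bar y 43.4 z 79.3 res 0.00
  lever 1.34 loop -0.305 bar y 36.4 z 84.5 res 0.00
  lever 1.34 loop -0.305 bar y 36.4 z 84.5 res 0.00
```

Snug. Releasing the tab and lifting clear.

```bash
python3 -m crank '[[[0,0,0,0,120],[0,0,0,0,80],[0,0,0,0,80],[0,0,0,0,80]]]'; python3 -c "
from h import *
latch()
st([-.8,60,150])"
```

```text
clock: 10.55
eef_pos: [0.6073, 0.0947, 0.0853]
tool_rot: [0.787, 0.612, 0.067, -0.035]
ft_force: [-0.1, 0.4, -0.5]
grip_width: 0.0585
t 10.55 tcp [ 0.1 59.4 85.3] f(case) [-0.2  0.3 -0.5] w 58.5 xhead 75.82 tilt [ 0.063  0.137 -0.989]
  lever -1.21 loop -0.027 bar y 41.9 z 78.3 res 0.00
  lever 1.26 loop -0.314 bar y 35.2 z 83.5 res 0.00
  lever 1.26 loop -0.314 bar y 35.2 z 83.5 res 0.00
t 10.55 tcp [ 0.1 59.4 85.3] f(case) [-0.2  0.3 -0.5] w 58.5 xhead 75.82 tilt [ 0.063  0.137 -0.989]
tool shift mm [ 10.2   0.9 -63.9]
```

```bash
python3 -m crank '[[[3,0,-20,0,80],[6,0,-36,0,40],[9,0,-50,0,40],[6,0,-30,2.4,40],[0,0,0,0,40]]]'; python3 -c "
from h import *
st();shot('wrist','w10.png');shot('side','s10.png');shot('scene','c10.png');st()
c=load('c10.npz');cv2.imwrite('pics/c10c.png',cv2.resize(c['img'][165:255,245:345],None,fx=6,fy=6,interpolation=cv2.INTER_CUBIC))
c=load('s10.npz');cv2.imwrite('pics/s10c.png',cv2.resize(c['img'][165:250,215:310],None,fx=5.5,fy=5.5,interpolation=cv2.INTER_CUBIC))"
```

```text
clock: 11.18
eef_pos: [0.604, 0.0975, 0.2255]
tool_rot: [0.801, 0.594, 0.065, -0.037]
ft_force: [0.4, 0.1, -0.4]
grip_width: 0.0722
t 11.18 tcp [ -3.9  61.1 225.5] f(case) [ 0.4  0.2 -0.4] w 72.2 xhead 73.18 tilt [ 0.06   0.135 -0.989]
t 11.32 tcp [ -6.1  60.2 221. ] f(case) [0.9 0.4 0.6] w 72.1 xhead 73.12 tilt [ 0.052  0.135 -0.99 ]
```

View pics/w10.png

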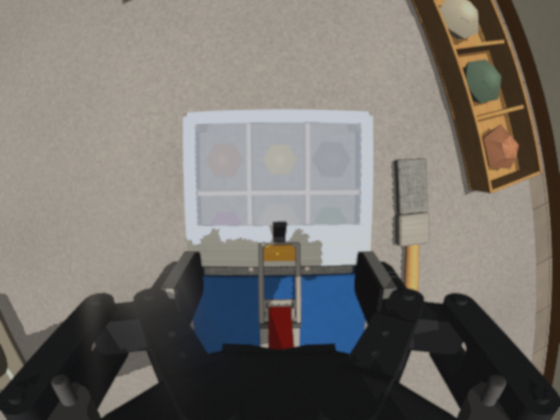

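View pics/s10c.png

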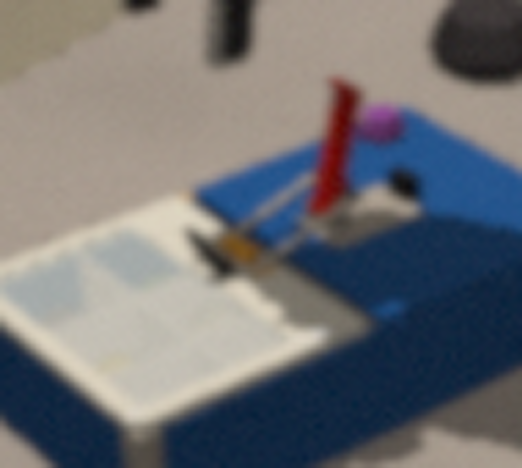

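View pics/c10c.png

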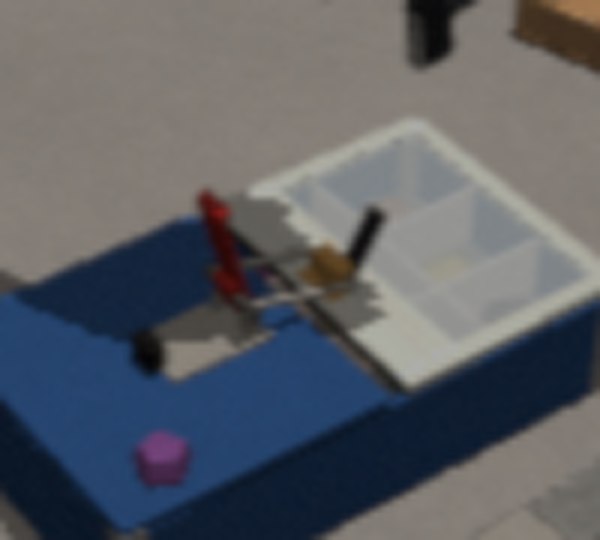

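The loop is hooked: in the wrist view the bar lies right behind the keeper at (280,245) and the lever stands near upright. I'll close the fingers and place them on the +y side of the lever's pad.

```bash
python3 -c "
from h import *
st([-.5,-5,215])"; python3 -m crank '[[[0,0,0,0,255],[-20,2,0,0,255],[-20,2,0,0,255],[-15,1,0,0,255],[0,0,0,0,255]]]'; python3 -c "
from h import *
st([-.5,-10,152])"
```

```text
t 11.32 tcp [ -6.1  60.2 221. ] f(case) [0.9 0.4 0.6] w 72.1 xhead 73.12 tilt [ 0.052  0.135 -0.99 ]
tool shift mm [-65.4   6.   -3.4]
clock: 11.95
eef_pos: [0.587, 0.0382, 0.2075]
tool_rot: [0.802, 0.593, 0.057, -0.041]
ft_force: [0.1, -0.3, -0.2]
grip_width: 0.0001
t 11.95 tcp [ -3.3  -0.5 207.5] f(case) [ 0.2 -0.2 -0.2] w 0.1 xhead 72.96 tilt [ 0.043  0.133 -0.99 ]
tool shift mm [-17.1   2.8  53.6]
```

```bash
python3 -m crank '[[[-5,1.5,18,-0.4,255],[-5,1,18,0,255],[-3,0,14,0,255],[0,0,0,0,255]]]'; python3 -c "
from h import *
st([-.5,-15,152]);shot('side','s11.png');shot('wrist','w11.png');st([-.5,-15,152])
c=load('s11.npz');cv2.imwrite('pics/s11c.png',cv2.resize(c['img'][130:250,215:335],None,fx=4.5,fy=4.5,interpolation=cv2.INTER_CUBIC))"
```

```text
clock: 12.45
eef_pos: [0.5889, 0.0313, 0.156]
tool_rot: [0.8, 0.596, 0.059, -0.04]
ft_force: [0.4, -0.3, 1.1]
grip_width: -0.0
t 12.45 tcp [  0.5  -6.6 156. ] f(case) [ 0.5 -0.1  1.1] w -0.0 xhead 73.34 tilt [ 0.046  0.134 -0.99 ]
tool shift mm [-8.9 -1.   2.8]
t 12.55 tcp [  1.5  -6.2 157.6] f(case) [-0.2  0.8  0.4] w -0.0 xhead 73.38 tilt [ 0.049  0.134 -0.99 ]
tool shift mm [-9.5 -2.1  4.3]
```

View pics/s11c.png

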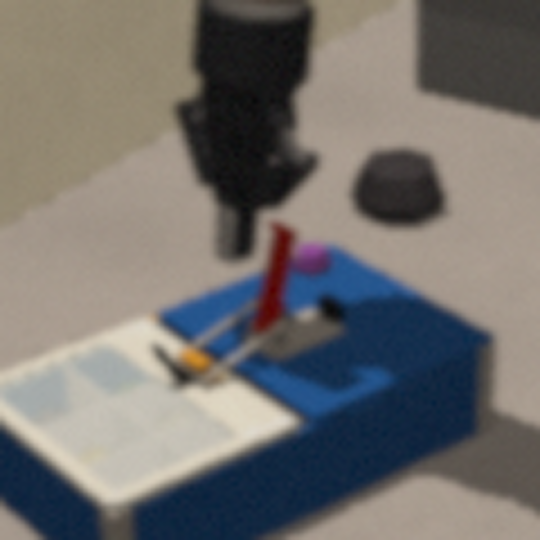

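View pics/w11.png

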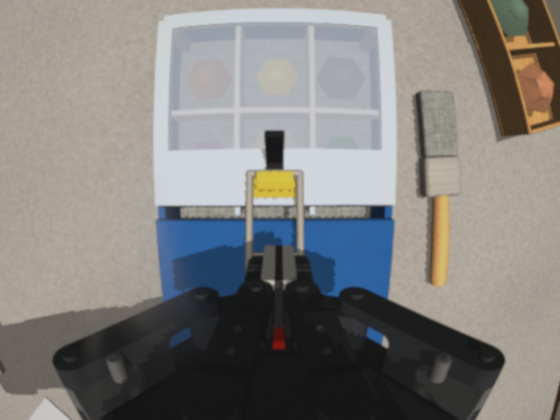

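The wrist view confirms the bar is tight behind the keeper at (275,172) and the fingertips are on the keeper side of the lever. Approaching contact in small steps.

```bash
python3 -m crank '[[[-9,-2,6,0,255],[-4,0,2,0,255],[0,0,0,0,255]]]'; python3 -c "
from h import *
st()"; python3 -m crank '[[[-4,0,0,0,255],[-4,0,0,0,255]]]';python3 -c "
from h import *
st()"
```

```text
clock: 12.92
eef_pos: [0.5854, 0.0201, 0.1489]
tool_rot: [0.8, 0.596, 0.061, -0.038]
ft_force: [-0.2, 0.8, -0.1]
grip_width: -0.0
t 12.93 tcp [  0.3 -18.3 148.9] f(case) [-0.4  0.7 -0.1] w -0.0 xhead 73.42 tilt [ 0.052  0.134 -0.99 ]
clock: 13.18
eef_pos: [0.5833, 0.0123, 0.1481]
tool_rot: [0.8, 0.596, 0.061, -0.038]
ft_force: [0.2, -0.4, 0.1]
grip_width: 0.0001
t 13.18 tcp [  0.6 -26.5 148.1] f(case) [ 0.3 -0.3  0.1] w 0.1 xhead 73.44 tilt [ 0.053  0.134 -0.99 ]
```

```bash
python3 -m crank '[[[-4,0,0,0,255]]]'; python3 -c "
from h import *
st()"; python3 -m crank '[[[-4,0,0,0,255]]]';python3 -c "
from h import *
st()"; python3 -m crank '[[[-4,0,0.5,0,255]]]';python3 -c "
from h import *
st()"
```

```text
clock: 13.3
eef_pos: [0.5823, 0.0085, 0.1476]
tool_rot: [0.8, 0.596, 0.062, -0.038]
ft_force: [0.1, 2.4, -0.5]
grip_width: 0.0
t 13.3 tcp [  0.7 -30.3 147.6] f(case) [-0.6  2.3 -0.5] w 0.0 xhead 73.45 tilt [ 0.053  0.135 -0.989]
clock: 13.42
eef_pos: [0.5812, 0.0052, 0.147]
tool_rot: [0.799, 0.596, 0.062, -0.039]
ft_force: [2.4, 2.9, -1.2]
grip_width: 0.0004
t 13.43 tcp [  0.6 -33.8 147. ] f(case) [ 1.5  3.5 -1.2] w 0.4 xhead 73.49 tilt [ 0.053  0.137 -0.989]
clock: 13.55
eef_pos: [0.5804, 0.002, 0.1461]
tool_rot: [0.799, 0.596, 0.063, -0.039]
ft_force: [1.3, 3.8, 1.5]
grip_width: -0.0001
t 13.55 tcp [  0.7 -37.2 146.1] f(case) [0.2 4.1 1.5] w -0.1 xhead 73.52 tilt [ 0.054  0.138 -0.989]
```

Contact, with 3–4 N at the pad and moving. I'll follow the arc.

```bash
cat >> h.py <<'E'
def press(rho=56,step=5):
    p=st();o=bot.get_obs();R=RC.T@Rn.from_quat(o['tool_rot']).as_matrix()
    c=p+R@np.array([-11,0,0]); v=c[1:]-[-30,94]; a=np.arctan2(v[1],-v[0]); r=np.hypot(*v)
    out=[]
    for k in range(1,4):
        b=a-k*step/r; rr=r+(rho-r)*k/3; t=np.array([p[0],-30-rr*np.cos(b),94+rr*np.sin(b)])
        out.append((R.T@(t-c)))
    d=np.diff(np.array([np.zeros(3)]+out),axis=0)
    print(' corner r %.1f ang %.3f lever~%.3f next'%(r,a,a-3.5/r), d.round(1).tolist())
E
python3 -c "
from h import *
press()"
```

```text
t 13.55 tcp [  0.7 -37.2 146.1] f(case) [0.2 4.1 1.5] w -0.1 xhead 73.52 tilt [ 0.054  0.138 -0.989]
 corner r 53.6 ang 1.227 lever~1.162 next [[-5.1, -0.0, 0.4], [-5.1, -0.0, 0.9], [-5.0, -0.0, 1.4]]
```

```bash
python3 -m crank '[[[-5,-0.3,0.4,0,255],[-5,-0.3,0.9,0,255]]]'; python3 -c "
from h import *
press()"
```

```text
clock: 13.8
eef_pos: [0.5782, -0.0049, 0.1437]
tool_rot: [0.798, 0.597, 0.066, -0.041]
ft_force: [2.2, 6.1, -1.4]
grip_width: -0.0001
t 13.8 tcp [  0.6 -44.4 143.7] f(case) [ 0.4  6.5 -1.4] w -0.1 xhead 73.66 tilt [ 0.057  0.144 -0.988]
 corner r 54.2 ang 1.086 lever~1.021 next [[-4.9, -0.1, 1.3], [-4.8, -0.0, 1.8], [-4.7, -0.1, 2.2]]
```

```bash
python3 -m crank '[[[-5,0,1.3,0,255],[-5,0,1.8,0,255]]]'; python3 -c "
from h import *
press()"; python3 -m crank '[[[-4.8,0,2.4,0,255],[-4.6,0,2.8,0,255]]]'; python3 -c "
from h import *
press()"
```

```text
clock: 14.05
eef_pos: [0.5766, -0.0108, 0.1403]
tool_rot: [0.797, 0.598, 0.07, -0.043]
ft_force: [-0.2, 7.0, 3.3]
grip_width: -0.0001
t 14.05 tcp [  0.7 -50.5 140.3] f(case) [-2.2  6.6  3.3] w -0.1 xhead 73.85 tilt [ 0.059  0.152 -0.987]
 corner r 54.4 ang 0.958 lever~0.894 next [[-4.7, -0.1, 1.9], [-4.5, -0.1, 2.4], [-4.3, -0.1, 2.8]]
clock: 14.3
eef_pos: [0.575, -0.0164, 0.136]
tool_rot: [0.796, 0.599, 0.073, -0.044]
ft_force: [-1.3, 5.2, 6.6]
grip_width: -0.0004
t 14.3 tcp [  0.8 -56.3 136. ] f(case) [-2.7  4.6  6.6] w -0.4 xhead 74.0 tilt [ 0.062  0.158 -0.986]
 corner r 54.7 ang 0.824 lever~0.760 next [[-4.3, -0.2, 2.6], [-4.1, -0.1, 3.0], [-3.8, -0.1, 3.4]]
```

```bash
python3 -m crank '[[[-4.4,0,2.9,0,255],[-4.2,0,3.4,0,255]]]'; python3 -c "
from h import *
press()"; python3 -m crank '[[[-4,0,3.8,0,255],[-3.8,0,4,0,255]]]'; python3 -c "
from h import *
press()"
```

```text
clock: 14.55
eef_pos: [0.5733, -0.0217, 0.1308]
tool_rot: [0.795, 0.6, 0.075, -0.045]
ft_force: [-1.6, 4.4, 5.3]
grip_width: -0.0002
t 14.55 tcp [  0.7 -61.9 130.8] f(case) [-2.8  3.8  5.3] w -0.2 xhead 74.11 tilt [ 0.065  0.162 -0.985]
 corner r 55.2 ang 0.686 lever~0.622 next [[-3.8, -0.2, 3.2], [-3.5, -0.1, 3.6], [-3.2, -0.1, 3.9]]
clock: 14.8
eef_pos: [0.5718, -0.027, 0.1238]
tool_rot: [0.795, 0.6, 0.077, -0.046]
ft_force: [-1.5, 3.4, 3.6]
grip_width: -0.0001
t 14.8 tcp [  0.7 -67.4 123.8] f(case) [-2.4  2.8  3.6] w -0.1 xhead 74.17 tilt [ 0.067  0.165 -0.984]
 corner r 55.7 ang 0.524 lever~0.461 next [[-3.1, -0.3, 3.9], [-2.8, -0.1, 4.2], [-2.4, -0.1, 4.4]]
```

```bash
python3 -m crank '[[[-3,0,4,0,255],[-2.5,0,4,0,255]]]'; python3 -c "
from h import *
press()"; python3 -m crank '[[[-2,0,4,0,255]]]'; python3 -c "
from h import *
press()"
```

```text
clock: 15.05
eef_pos: [0.5704, -0.0317, 0.1147]
tool_rot: [0.795, 0.6, 0.076, -0.046]
ft_force: [-0.9, 1.3, 1.4]
grip_width: 0.0003
t 15.05 tcp [  0.8 -72.3 114.7] f(case) [-1.2  1.   1.4] w 0.3 xhead 74.14 tilt [ 0.067  0.164 -0.984]
 corner r 56.4 ang 0.340 lever~0.278 next [[-2.2, -0.2, 4.5], [-1.8, -0.1, 4.7], [-1.3, -0.1, 4.8]]
clock: 15.18
eef_pos: [0.5699, -0.0337, 0.1097]
tool_rot: [0.795, 0.6, 0.076, -0.045]
ft_force: [-0.2, -0.2, -0.7]
grip_width: 0.0002
t 15.18 tcp [  0.9 -74.4 109.7] f(case) [-0.1 -0.3 -0.7] w 0.2 xhead 74.12 tilt [ 0.066  0.162 -0.984]
 corner r 56.9 ang 0.244 lever~0.182 next [[-1.5, -0.2, 4.7], [-1.1, -0.1, 4.8], [-0.7, -0.1, 4.9]]
```

The lever has gone over centre and the force has vanished. Following it down gently to the stop.

```bash
python3 -m crank '[[[-1.2,0,4,0,255]]]'; python3 -c "
from h import *
press()"; python3 -m crank '[[[-0.5,0,2.5,0,255]]]'; python3 -c "
from h import *
press()"; python3 -m crank '[[[-0.5,0,2.5,0,255]]]'; python3 -c "
from h import *
press()"
```

```text
clock: 15.3
eef_pos: [0.5697, -0.0351, 0.1046]
tool_rot: [0.796, 0.599, 0.075, -0.045]
ft_force: [-0.2, -0.1, 1.4]
grip_width: 0.0001
t 15.3 tcp [  1.  -75.7 104.6] f(case) [-0.2 -0.2  1.4] w 0.1 xhead 74.07 tilt [ 0.066  0.161 -0.985]
 corner r 57.2 ang 0.153 lever~0.092 next [[-1.0, -0.2, 4.9], [-0.6, -0.1, 4.9], [-0.1, -0.1, 4.9]]
clock: 15.42
eef_pos: [0.5694, -0.0356, 0.1013]
tool_rot: [0.796, 0.599, 0.074, -0.045]
ft_force: [-0.3, 0.1, 0.9]
grip_width: -0.0003
t 15.43 tcp [  1.  -76.3 101.3] f(case) [-0.3  0.   0.9] w -0.3 xhead 74.04 tilt [ 0.065  0.16  -0.985]
 corner r 57.4 ang 0.094 lever~0.033 next [[-0.7, -0.2, 5.0], [-0.2, -0.1, 5.0], [0.2, -0.1, 4.9]]
clock: 15.55
eef_pos: [0.5695, -0.0358, 0.099]
tool_rot: [0.796, 0.599, 0.075, -0.045]
ft_force: [-3.4, -0.1, 10.4]
grip_width: -0.0001
t 15.55 tcp [  1.1 -76.5  99. ] f(case) [-3.3 -1.  10.4] w -0.1 xhead 74.02 tilt [ 0.065  0.161 -0.985]
 corner r 57.4 ang 0.055 lever~-0.006 next [[-0.5, -0.2, 5.0], [-0.0, -0.1, 5.0], [0.4, -0.1, 4.9]]
```

A firm stop at the flat height with 10 N. Lifting off to look.

```bash
python3 -m crank '[[[0.5,0,-6,0,255],[3,0,-20,0,255],[8,0,-45,0,255],[8,0,-45,0,255],[8,0,-45,0,255],[0,0,0,0,255],[0,0,0,0,255]]]'; python3 -c "
from h import *
st();shot('wrist','w12.png');shot('side','s12.png');shot('scene','c12.png')
c=load('s12.npz');cv2.imwrite('pics/s12c.png',cv2.resize(c['img'][165:255,210:330],None,fx=5,fy=5,interpolation=cv2.INTER_CUBIC))"
```

```text
clock: 16.42
eef_pos: [0.566, -0.0362, 0.267]
tool_rot: [0.796, 0.599, 0.073, -0.044]
ft_force: [0.2, -0.1, -0.2]
grip_width: 0.0005
t 16.43 tcp [ -2.1 -77.8 267. ] f(case) [ 0.2 -0.  -0.2] w 0.5 xhead 74.02 tilt [ 0.064  0.158 -0.985]
```

View pics/w12.png

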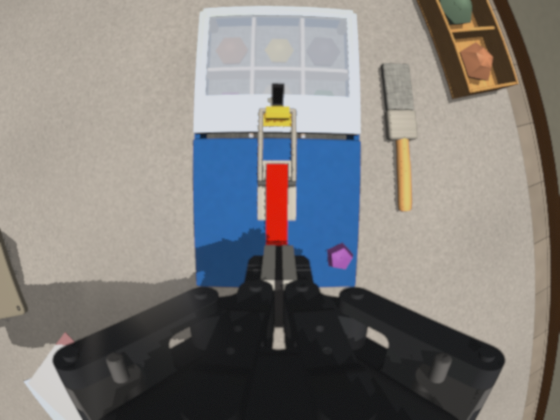

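View pics/s12c.png

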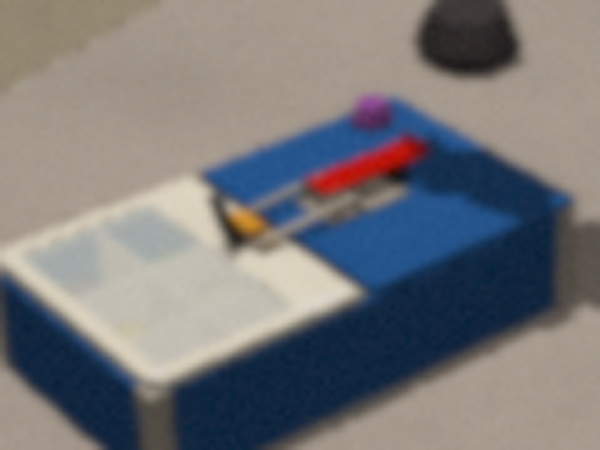

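View pics/c12.png

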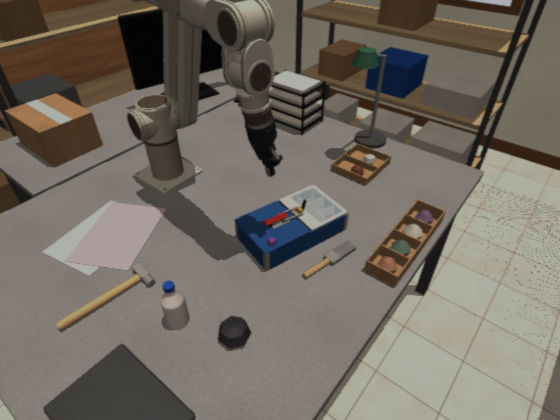

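```bash
python3 -c "
from h import *
c=load('w12.npz')
cv2.imwrite('pics/w12c.png',cv2.resize(c['img'][80:260,185:370],None,fx=3.2,fy=3.2,interpolation=cv2.INTER_CUBIC))
g=c['img'].astype(int)
for u in (215,230,325,340):
    print(u,[(v,g[v,u].tolist(),case(wz(c,u,v,.08))[1].round(1)) for v in range(129,142)])
for f in ['c12','s12']:
    d=load(f+'.npz');im=d['img'];h=cv2.cvtColor(im,cv2.COLOR_BGR2HSV)
    m=(((h[...,0]<8)|(h[...,0]>172))&(h[...,1]>170)&(h[...,2]>90));vv,uu=np.where(m)
    P=np.array([case(back(d,u,v,d['depth'][v,u])) for u,v in zip(uu,vv)]);k=(abs(P[:,0])<15)&(P[:,1]<-20)&(P[:,1]>-115);P=P[k]
    print(f,len(P),np.polyfit(P[:,1],P[:,2],1).round(3),P[:,1].min(),P[:,1].max(),np.median(P[:,2]))
"
```

```text
215 [(129, [225, 219, 215], np.float64(10.8)), (130, [221, 215, 210], np.float64(9.7)), (131, [197, 189, 184], np.float64(8.6)), (132, [136, 132, 128], np.float64(7.6)), (133, [85, 86, 85], np.float64(6.5)), (134, [83, 87, 88], np.float64(5.4)), (135, [87, 92, 94], np.float64(4.4)), (136, [91, 93, 94], np.float64(3.3)), (137, [103, 94, 90], np.float64(2.2)), (138, [129, 95, 75], np.float64(1.2)), (139, [154, 99, 58], np.float64(0.1)), (140, [167, 103, 50], np.float64(-1.0)), (141, [169, 105, 49], np.float64(-2.0))]
230 [(129, [224, 218, 214], np.float64(10.5)), (130, [215, 207, 201], np.float64(9.5)), (131, [175, 168, 164], np.float64(8.4)), (132, [117, 115, 113], np.float64(7.3)), (133, [88, 90, 91], np.float64(6.3)), (134, [88, 93, 95], np.float64(5.2)), (135, [91, 96, 98], np.float64(4.1)), (136, [91, 95, 97], np.float64(3.1)), (137, [100, 92, 88], np.float64(2.0)), (138, [124, 91, 69], np.float64(1.0)), (139, [151, 97, 53], np.float64(-0.1)), (140, [165, 102, 49], np.float64(-1.2)), (141, [169, 105, 49], np.float64(-2.2))]
325 [(129, [225, 219, 216], np.float64(11.7)), (130, [224
[... 471 characters left out ...]
[(129, [225, 219, 216], np.float64(12.3)), (130, [225, 219, 215], np.float64(11.2)), (131, [220, 214, 209], np.float64(10.1)), (132, [196, 189, 184], np.float64(9.1)), (133, [143, 138, 135], np.float64(8.0)), (134, [93, 93, 92], np.float64(6.9)), (135, [82, 87, 88], np.float64(5.8)), (136, [89, 94, 95], np.float64(4.8)), (137, [92, 96, 97], np.float64(3.7)), (138, [98, 94, 91], np.float64(2.6)), (139, [117, 91, 74], np.float64(1.6)), (140, [144, 95, 57], np.float64(0.5)), (141, [162, 102, 49], np.float64(-0.6))]
c12 109 [-2.2000e-02  9.8057e+01] -106.70438446845527 -29.820445470550936 99.64344931324922
s12 89 [-2.0000e-03  9.8002e+01] -105.46575415910601 -25.665756997783784 98.34177917584441
```

View pics/w12c.png

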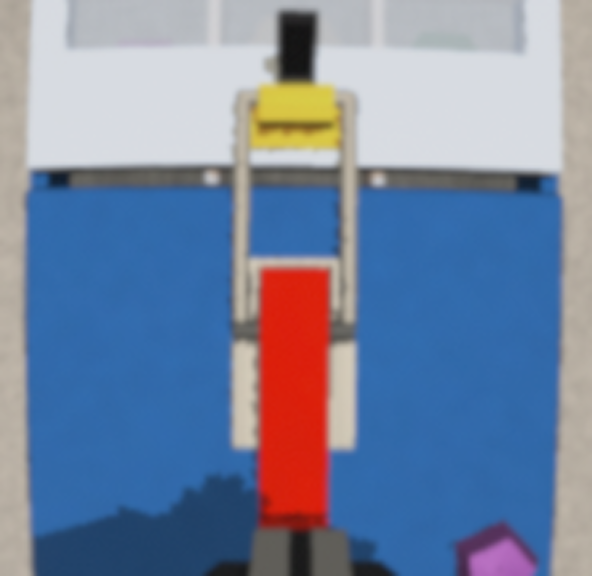

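```bash
python3 -c "
from h import *
for f,us,r in [('w1',(225,240,320,340),(150,180)),('w10',(215,230,330,345),(255,285)),('w12',(215,230,325,340),(120,146))]:
    c=load(f+'.npz');G=c['img'].astype(float)
    for u in us:
        v=np.arange(*r);s=G[r[0]:r[1],u,2];b=G[r[0]:r[1],u,0]-s
        e1=next(i for i in range(len(s)-1) if s[i+1]<135); i0=e1+(s[e1]-135)/(s[e1]-s[e1+1])
        e2=next((i for i in range(e1,len(b)-1) if b[i+1]>50),None)
        if e2 is None: continue
        j0=e2+(50-b[e2])/(b[e2+1]-b[e2])
        print(f,u,'gap',round(case(wz(c,u,r[0]+i0,.08))[1]-case(wz(c,u,r[0]+j0,.08))[1],2))
"
```

```text
w1 225 gap 10.29
w1 240 gap 9.9
w1 320 gap 10.66
w1 340 gap 10.48
w10 215 gap 12.85
w10 230 gap 12.89
w10 330 gap 9.66
w10 345 gap 9.86
w12 215 gap 6.43
w12 230 gap 6.71
w12 325 gap 6.63
w12 340 gap 6.61
```

The gap closed from about 10.3 to 6.6 mm, so the lid moved about 3.7 mm to roughly 5.3 mm. The lever is flat and the hand is clear, so I'm handing in.

```bash
python3 -c "
from h import *
print(bot.job_done()); st()"
```

```text
the job is handed in; nothing more can be done
None
the job is handed in; nothing more can be done
```

The case is latched and I handed the job in after about 17 s on the robot's clock; no verdict was reported.

**What I did:** I pinched the tab and swung the loop over the keeper. I drew the bar back until it stopped against the keeper's far face, let go, and pressed the lever down with closed fingers. It went over centre, and I followed it down to its stop.

**Last checks:**
- **Bar:** the wrist view shows it tight behind the keeper. Its height, worked out from the hand pose, was about 4 mm above the lid.
- **Lever:** it lies flat, with a slope of 0.02 rad or less in two depth views and its top at about 98–100 mm.
- **Lid:** the gap went from about 10.3 mm to 6.6 mm. Taking the start as 9 mm, the lid is now at about 5.3 mm.
- **Forces:** the readings showed about 15 N or less pulling the loop. On the lever they were about 8 N while pressing and about 10 N against the stop. These were read between moves, so brief peaks could have been higher.
- **Other things:** the rest of the scene looks undisturbed in the scene view, and the hand was about 170 mm clear of the latch.

**What disagreed:**
- **First pull:** pulling straight back did not move the loop at up to 15 N, more than the stated 3 to 8 N. It moved once I pulled up and back together.
- **Tilt:** the hand tilted about 9° over the job, and I had no way to correct it.
- **Lever estimate:** the lever angle from the hand pose read about 2.65 just before that pull, past its 2.55 stop, so it was about 0.1 rad off there.
- **Lid gap:** one wrist view taken mid-job gave an uneven gap (9.7 to 12.9 mm). I relied on the views taken before and after instead.

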